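Set the seed lamp's filter lever to the third click

TASK

The filter lever on top of the seed lamp has been left at some unknown step. With a fingertip, push it (do not pinch it) all the way back to its closed end stop at the red mark, then push it forward from there, counting the clicks, and leave it sitting in the third click, never running it past that one. Push gently (well under 30 N), and leave everything else on the table where it stands.

Things in the scene. Friction and masses are not known exactly. Their poses are not given: they have to be found in the camera images.
- lamp: Seed lamp, fixed to the table: white housing with a blue flat top, 130 (its x) x 220 (its y) x 75 mm high; origin at the centre of its underside, z up. A steel arm with the lamp head rises from its top at lamp x = +45 mm, y = 0 (70 mm behind the lever's slot), leads away to +x and reaches 200 mm above the table.
- slot_closed (a point): Point on the housing's top (75 mm above the table) in the black lever slot, under the knob's centre when the lever is closed: at lamp x = -25, y = -45 mm, axes as the lamp's. The slot runs along y. Seven dots lie beside it at y = 0, 15, .. 90 mm from here: closed, then clicks one to six (white; the third larger and yellow). A red bar 23 mm beyond the closed end (-y) marks it.
- lever_top (a point): Centre of the top of the filter lever's orange knob, which stands in the slot and slides along the lamp's y. The knob is 14 mm long along the slot (its two flat faces look along +y and -y of the lamp), 32 mm across it, and spans 8 to 44 mm above the housing's top; the point is 119 mm above the table.
- filter_lever (a joint): Filter lever, m: 0 = closed, at the rigid stop by the red bar; grows towards the lamp's +y to 0.090. Spring-ball clicks every 0.015: one, two, three at 0.015, 0.030, 0.045. Leaving one takes about 6 N along the slot; the push then falls, and just past half-way to the next the lever snaps ahead by itself and rests there. It starts in click one or two, rarely poised between them.
- grain_jar: Bystander: loose jar of grain with a white lid, 72 mm across, 115 mm high; origin at the centre of its underside.
- vial_a: Bystander: loose amber seed vial standing at the lamp's +y end, 26 mm across, 60 mm high; origin at the centre of its underside.
- vial_b: Bystander: loose green seed vial standing at the lamp's -y end, 26 mm across, 60 mm high; origin at the centre of its underside.
- seed_dish: Bystander: loose white seed dish under the lamp head, 84 mm across, 14 mm high; origin at the centre of its underside.
- loupe: Bystander: loose hand lens lying flat, ring 64 mm across, handle along its -x, 153 mm long overall, 9 mm high; origin under the ring's centre.
- brush: Bystander: loose brush lying flat along its x, 160 mm long, 42 mm wide, 20 mm high; origin under its middle.
- sample_tray: Bystander: loose white compartment tray of seeds, 90 x 180 x 20 mm; origin at the centre of its underside.

How it is judged:
By the outcome, as a careful person would: the job done as asked, in the order asked, and still so for the second after the job is handed in, with the robot touching nothing.
It also fails if it takes over 64 s, if anything falls off the work surface, if the arm or the gripper's body presses on something with over 40 N, if the wrist force passes 120 N, or if a joint passes its speed limit or range.

ROBOT

A 6-joint arm with a two-finger parallel gripper is mounted at the origin on the work surface. World frame = base frame: x ahead of the robot, y to its left, z up, the work surface at z = 0. Lengths are in m, angles in rad, forces in N, time in s.
With the tool pointing down it reaches from about 0.35 to 0.875 m from the base axis. Payload 4.2 kg.
Tool frame: the origin (TCP) lies at the very end of the fingers, on their centre line; the grasp point (between the pads) lies 19 mm behind it (manip.grip_depth is the distance from the TCP to the grasp point, in m); x points along the fingers, z is the direction in which the jaws open and shut, and the axes are right-handed (so a half turn about x gives the same grasp; the last joint's range is limited). The gripper opens to 85 mm and grips with 20 to 120 N. Pads are 22 mm wide; open, the fingers measure 114 mm over their backs; the gripper's body (76 mm by 85 mm) begins 54 mm behind the grasp point. The pads swing forward as they close: fully open they stand 13 mm farther back than shut.
Start: joints at [1.49, 0.385, 0.008, 0, -1.194, -0.259], TCP at [0.208, 0.589, 0.231] pointing down, gripper open.
Joint ranges: [-3.14, 3.14], [-1.21, 2.06], [-1.07, 1.41], [-3.16, 2.05], [-2.99, -0.16], [-3.1, 3.1]. Speed limits (rad/s): [2.79, 2.79, 3.14, 3.14, 3.14, 3.14].

INTERFACE

Orientations are given as a rotation vector (axis times angle).
In Python, from cell import manip gives the robot as it stands.
- The arm moves only by the tool drive_tool, never from a script. Its argument "motion" is one flat list of numbers, 7 for each row, row after row: the shift along the world's x, y, z in m, then the turn, a rotation vector about the world's x, y, z in degrees, then the closure, from 0 (fully open) to 1 (shut). A call has 1 to 8 rows; each row shifts and turns the commanded pose from where the row before left it; what a row does not reach is not made up. A row lasts 1/10 s, in which the tool goes at most 50 mm and 8.59 degrees, less where a joint would pass 70% of its speed; a pose out of reach is approached as far as the arm can. A call is refused whole if a number of a shift passes 0.05 or a number of a turn 8.59, either way. A call with a gripper value outside its range is refused whole. The fingers move at their own pace and stop on an object; "squeeze" is the grip in N (left out, the last holds). Time passes only in rows, so rows that do not move let the fingers close. It gives the time, the measured TCP pose, the force and the opening at its end, in the units of the state.
- manip.observe(): the state, without advancing time (a new reading comes with each control period).
- manip.grab_frame(name): name is "side" or "top" or "wrist"; returns the picture (384x512x3 uint8, blue, green, red); there is no depth.
- manip.camera_info(name): a dict with "fx", "fy", "cx", "cy" (pixels), "extrinsics" (4x4, takes a point from camera to world coordinates); the wrist camera has in their place "tool_from_camera" (4x4, takes a point from camera to tool coordinates, whose origin is the TCP and whose axes are the tool frame's). Camera axes: x right, y up, looking along -z (the intrinsics and any distortion apply to the point x, -y, -z); pixel columns grow to the right and rows downward; lengths in m; the calibration is good to about 2 mm. A picture is of the moment at which its call begins: read the wrist's pose just before it. camera_info takes no time and is no camera call.
- manip.finish_job(): hands the job in, once; it reports no verdict.
The state is a dict: "clock": time; "joint_positions": joint angles; "dq": joint speeds; "joint_efforts": joint torques, N m; "position": TCP position; "tcp_rot": TCP orientation; "ft_force": force on the tool from outside, world axes, zero at the start; "wrist_torque": the same for the moment, N m; "gripper_width": finger opening in m.
Only numpy, scipy, OpenCV 4.12 (cv2) and the standard library are available. Lean on these libraries where they do the work, as an engineer would, in place of code of your own. Each camera call takes 0.05 s, during which the arm holds its last target.

## Working session

There is one attempt and no reset: what is moved stays moved. The work goes in short steps, Python scripts to look and compute and a tool call to move; the robot and the scene stay as the last step left them, time stands still between calls to the robot, and variables do not carry over. Pictures are saved under pics/ and viewed, and the job is handed in when it is done.

Besides the shell and the picture viewer there is one more tool, called as name(argument=value, ...), one argument or row to a line, values as JSON. drive_tool: Moves the arm, as the interface text tells. Its arguments: {"type":"object","properties":{"motion":{"type":"array"},"squeeze":{"type":"number"}},"required":["motion"]}

```bash
mkdir -p pics; ls
python3 - <<'E'
from cell import manip
import cv2,numpy as np
np.set_printoptions(precision=4,suppress=True)
s=manip.observe()
for k,v in s.items(): print(k,v)
for n in("side","top","wrist"):
    cv2.imwrite(f"pics/{n}0.png",manip.grab_frame(n)); print(n,manip.camera_info(n))
E
```

```text
pics
clock 0.0
joint_positions [ 1.4896  0.3855  0.0066 -0.0005 -1.194  -0.2586]
dq [ 0.0019  0.0008  0.0003 -0.0013  0.0006 -0.001 ]
joint_efforts [  0.0011 -39.2284  18.8398   4.1863  -0.0046   0.    ]
position [0.2081 0.5887 0.2302]
tcp_rot [ 1.4533  1.0274 -1.4563]
ft_force [ 0.2016 -0.4187  0.0518]
wrist_torque [0.0161 0.0037 0.0159]
gripper_width 0.08549252257743689
side {'fx': 350.83787498496963, 'fy': 350.83787498496963, 'cx': 255.17146960452826, 'cy': 194.6141142154828, 'extrinsics': array([[ 0.741 ,  0.4494, -0.499 ,  0.0819],
       [-0.6713,  0.4765, -0.5677, -0.5401],
       [-0.0174,  0.7556,  0.6548,  0.7713],
       [ 0.    ,  0.    ,  0.    ,  1.    ]])}
top {'fx': 384.2428300903102, 'fy': 384.2428300903102, 'cx': 252.99507963810296, 'cy': 192.55568706039136, 'extrinsics': array([[ 0.0085,  0.9963, -0.0849,  0.4852],
       [-1.    ,  0.0081, -0.0052,  0.0169],
       [-0.0045,  0.085 ,  0.9964,  1.1031],
       [ 0.    ,  0.    ,  0.    ,  1.    ]])}
wrist {'fx': 285.62841984458834, 'fy': 285.62841984458834, 'cx': 257.4023830733121, 'cy': 193.5877194660187, 'tool_from_camera': array([[-0.    ,  0.279 , -0.9603, -0.1432],
       [ 0.0007,  0.9603,  0.279 ,  0.0715],
       [ 1.    , -0.0006, -0.0002,  0.0007],
       [ 0.    ,  0.    ,  0.    ,  1.    ]])}
```

View pics/side0.png

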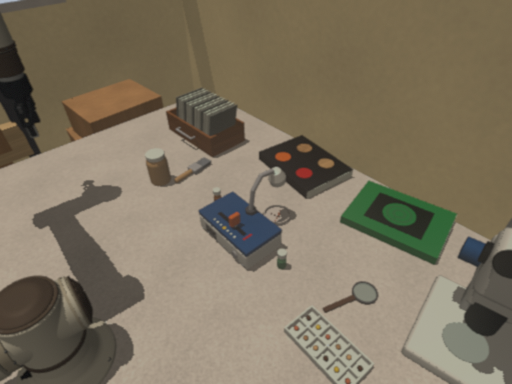

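View pics/top0.png

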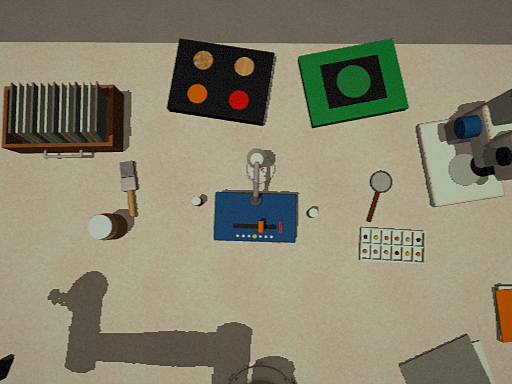

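View pics/wrist0.png

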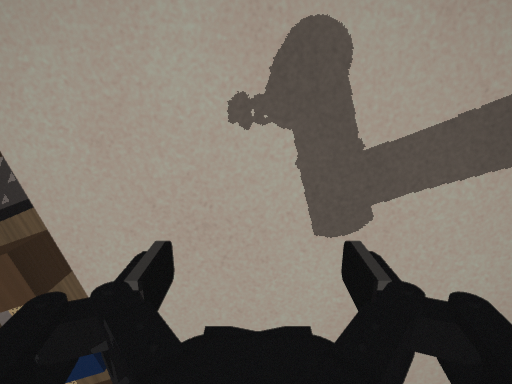

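Run:
```python
import cv2
a=cv2.imread("pics/top0.png")[180:252,185:325];cv2.imwrite("pics/topc.png",cv2.resize(a,None,fx=5.5,fy=5.5,interpolation=cv2.INTER_CUBIC))
a=cv2.imread("pics/side0.png")[160:275,190:300];cv2.imwrite("pics/sidec.png",cv2.resize(a,None,fx=5,fy=5,interpolation=cv2.INTER_CUBIC))
```

```text
(no output)
```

View pics/topc.png

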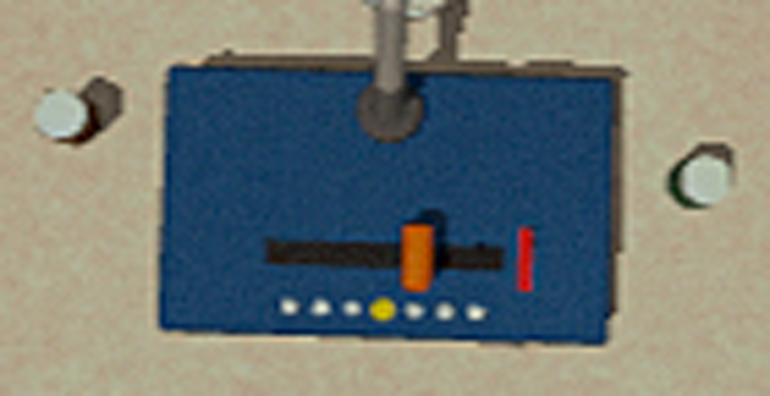

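View pics/sidec.png

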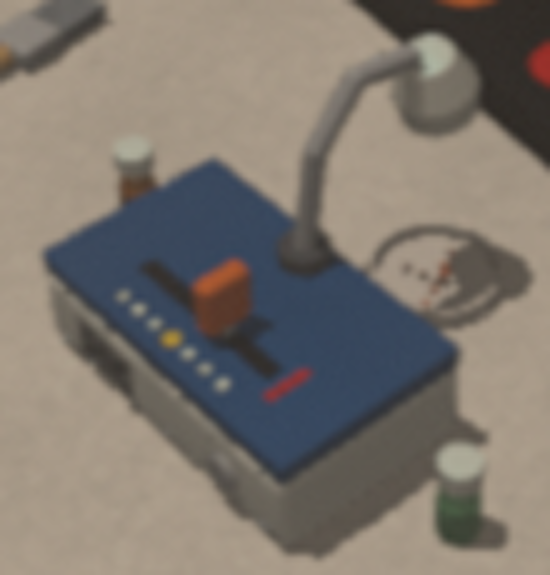

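```bash
cat > h.py <<'E'
import numpy as np,cv2
from cell import manip
from scipy.spatial.transform import Rotation as R
np.set_printoptions(precision=4,suppress=True)
def ray(u,v,ci,T,z):
    d=T[:3,:3]@np.array([(u-ci['cx'])/ci['fx'],-(v-ci['cy'])/ci['fy'],-1]);o=T[:3,3]
    return o+d*(z-o[2])/d[2]
def proj(p,ci,T):
    q=T[:3,:3].T@(np.asarray(p)-T[:3,3]);return np.array([ci['cx']+ci['fx']*q[0]/-q[2],ci['cy']+ci['fy']*q[1]/q[2]])
def tooT():
    s=manip.observe();T=np.eye(4);T[:3,:3]=R.from_rotvec(s['tcp_rot']).as_matrix();T[:3,3]=s['position'];return T
E
python3 - <<'E'
from h import *
ci=manip.camera_info("top");T=ci['extrinsics']
f=lambda U,V,z:ray((U+.5)/5.5-.5+185,(V+.5)/5.5-.5+180,ci,T,z)
C=[f(*p,.075) for p in((170,65),(617,75),(607,345),(160,330))];print(np.array(C))
D=[f(*p,.075) for p in((477,313),(445,312),(414,311),(383,310),(351,308),(320,307),(289,306))];print(np.array(D))
print("red",f(525,259,.075),"knob",f(417,258,.119))
ci2=manip.camera_info("side");T2=ci2['extrinsics']
g=lambda U,V,z:ray((U+.5)/5-.5+190,(V+.5)/5-.5+160,ci2,T2,z)
for p in((223,384),(205,370),(189,354),(172,339),(154,323),(139,309),(123,296),(288,385)):print("side",g(*p,.075))
print("knob side",g(221,276,.119))
print("tool axes",tooT())
W=tooT()@manip.camera_info("wrist")['tool_from_camera'];print(W)
print("vials",f(62,115,.06),f(706,180,.06))
E
```

```text
[[ 0.5751  0.1231  0.075 ]
 [ 0.572  -0.0952  0.075 ]
 [ 0.4412 -0.0902  0.075 ]
 [ 0.4465  0.1257  0.075 ]]
[[ 0.456  -0.0274  0.075 ]
 [ 0.4563 -0.012   0.075 ]
 [ 0.4567  0.003   0.075 ]
 [ 0.457   0.018   0.075 ]
 [ 0.4578  0.0335  0.075 ]
 [ 0.4582  0.0485  0.075 ]
 [ 0.4585  0.0635  0.075 ]]
red [ 0.4822 -0.0506  0.075 ] knob [0.4823 0.0024 0.119 ]
side [ 0.4575 -0.0242  0.075 ]
side [ 0.4568 -0.0097  0.075 ]
side [0.4579 0.0054 0.075 ]
side [0.4582 0.0205 0.075 ]
side [0.4585 0.037  0.075 ]
side [0.4591 0.0514 0.075 ]
side [0.4587 0.0657 0.075 ]
side [ 0.4824 -0.0484  0.075 ]
knob side [0.4823 0.0037 0.119 ]
tool axes [[-0.0004  0.9428 -0.3335  0.2082]
 [-0.0017 -0.3335 -0.9428  0.5888]
 [-1.      0.0001  0.0017  0.2304]
 [ 0.      0.      0.      1.    ]]
[[-0.3328  0.9054  0.2635  0.2754]
 [-0.943  -0.3201 -0.0912  0.5646]
 [ 0.0017 -0.2788  0.9603  0.3737]
 [ 0.      0.      0.      1.    ]]
vials [0.5511 0.1777 0.06  ] [ 0.5217 -0.1406  0.06  ]
```

drive_tool(
  motion=[0.02,-0.04,0,0,0,-8,1,0.02,-0.04,0,0,0,-8,1,0.02,-0.04,0,0,0,-8,1,0.02,-0.04,0,0,0,-8,1,0.02,-0.04,0,0,0,-8,1,0.02,-0.04,0,0,0,-8,1,0.02,-0.04,0,0,0,-8,1,0.02,-0.04,0,0,0,-8,1],
  squeeze=20,
)

```text
clock: 0.95
position: [0.3686, 0.2674, 0.2313]
tcp_rot: [2.166, 0.118, -2.166]
ft_force: [-0.0, 0.5, 0.1]
gripper_width: 0.0002
```

drive_tool(
  motion=[0.02,-0.04,0,0,0,-7.5,1,0.02,-0.04,0,0,0,0,1,0.02,-0.04,0,0,0,0,1,0.02,-0.04,0,0,0,0,1,0.02,-0.04,0,0,0,0,1,0,0,0,0,0,0,1,0,0,0,0,0,0,1],
)

```text
clock: 1.65
position: [0.4683, 0.0682, 0.2309]
tcp_rot: [-2.211, 0.022, 2.213]
ft_force: [-0.3, 1.0, 0.6]
gripper_width: 0.0002
```

Run:
```python
from h import *
s=manip.observe();print(s['clock'],s['position'],s['joint_positions'],s['ft_force'],s['gripper_width']);print(tooT())
cv2.imwrite("pics/w1.png",manip.grab_frame("wrist"))
```

```text
1.65 [0.4683 0.0682 0.2309] [ 0.4889  0.1249 -0.3489 -0.0003 -1.0979 -0.5085] [-0.2725  0.971   0.5721] 0.00016528443176000101
[[-0.0009 -0.0198 -0.9998  0.4683]
 [-0.0001 -0.9998  0.0198  0.0682]
 [-1.      0.0001  0.0009  0.2309]
 [ 0.      0.      0.      1.    ]]
```

View pics/w1.png

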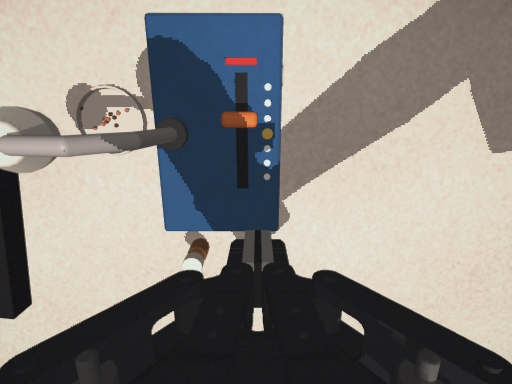

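Run:
```python
from h import *
ci=manip.camera_info("wrist");T=tooT()@ci['tool_from_camera']
for n,p,z in(("d0",(268,87),.075),("d3",(267.5,133.5),.075),("d6",(267,177),.075),("red",(241,61),.075),("slot",(243,187),.075),("knob",(239,117),.119)):print(n,ray(*p,ci,T,z))
print("cam",T[:3,3])
```

```text
d0 [ 0.4563 -0.0248  0.075 ]
d3 [0.4571 0.0201 0.075 ]
d6 [0.4579 0.0659 0.075 ]
red [ 0.482  -0.0487  0.075 ]
slot [0.484  0.0766 0.075 ]
knob [0.4831 0.0024 0.119 ]
cam [ 0.4672 -0.0027  0.3743]
```

drive_tool(
  motion=[0.01,-0.01,-0.04,0,0,0,1,0,0,-0.04,0,0,0,1,0,0,-0.035,0,0,0,1,0,0,-0.02,0,0,0,1,0,0,0,0,0,0,1,0,0,0,0,0,0,1],
)

```text
clock: 2.3
position: [0.4786, 0.0604, 0.0969]
tcp_rot: [-2.215, 0.016, 2.214]
ft_force: [0.3, 0.3, -0.1]
gripper_width: -0.0004
```

Run:
```python
from h import *
s=manip.observe();print(s['clock'],s['position'],s['ft_force'])
cv2.imwrite("pics/w2.png",manip.grab_frame("wrist"))
a=manip.grab_frame("side")[120:280,170:330];cv2.imwrite("pics/s2.png",cv2.resize(a,None,fx=3.7,fy=3.7,interpolation=cv2.INTER_CUBIC))
```

```text
2.3 [0.4786 0.0604 0.0969] [ 0.2911  0.2564 -0.1106]
```

View pics/w2.png

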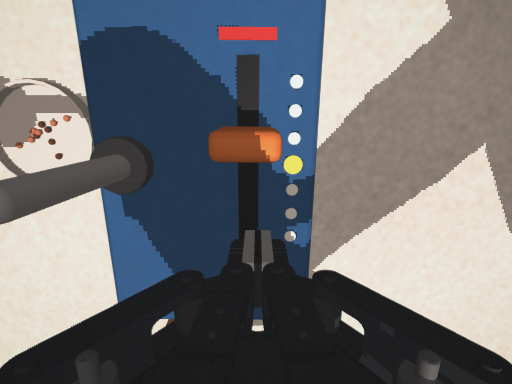

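View pics/s2.png

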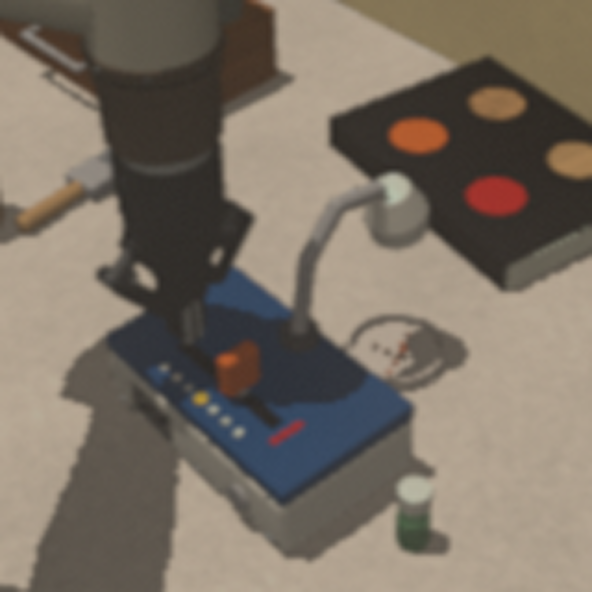

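drive_tool(
  motion=[0,-0.01,-0.002,0,0,0,1,0,-0.01,0,0,0,0,1,0,-0.01,0,0,0,0,1,0,-0.003,0,0,0,0,1,0,0,0,0,0,0,1],
)

```text
clock: 2.9
position: [0.4783, 0.0254, 0.0945]
tcp_rot: [-2.212, 0.02, 2.212]
ft_force: [0.6, 0.9, 0.3]
gripper_width: -0.0002
```

drive_tool(
  motion=[0,-0.002,0,0,0,0,1,0,-0.002,0,0,0,0,1,0,0,0,0,0,0,1],
)

```text
clock: 3.2
position: [0.4783, 0.0223, 0.0943]
tcp_rot: [-2.213, 0.019, 2.213]
ft_force: [0.0, -0.4, 0.4]
gripper_width: 0.0001
```

drive_tool(
  motion=[0,-0.002,0,0,0,0,1,0,-0.002,0,0,0,0,1],
)

```text
clock: 3.4
position: [0.4783, 0.0193, 0.0944]
tcp_rot: [-2.213, 0.017, 2.212]
ft_force: [-1.2, 4.5, 0.8]
gripper_width: 0.0001
```

drive_tool(
  motion=[0,-0.002,0,0,0,0,1,0,-0.002,0,0,0,0,1],
)

```text
clock: 3.6
position: [0.4782, 0.0144, 0.0943]
tcp_rot: [-2.213, 0.018, 2.213]
ft_force: [0.3, 0.5, -0.3]
gripper_width: -0.0
```

drive_tool(
  motion=[0,-0.002,0,0,0,0,1,0,-0.002,0,0,0,0,1,0,-0.002,0,0,0,0,1],
)

```text
clock: 3.9
position: [0.4783, 0.0078, 0.0943]
tcp_rot: [-2.213, 0.019, 2.213]
ft_force: [0.4, 0.0, 0.0]
gripper_width: 0.0004
```

drive_tool(
  motion=[0,-0.002,0,0,0,0,1,0,-0.002,0,0,0,0,1],
)

```text
clock: 4.1
position: [0.4783, 0.0049, 0.0943]
tcp_rot: [-2.212, 0.018, 2.211]
ft_force: [-2.9, 4.5, 1.1]
gripper_width: 0.0003
```

drive_tool(
  motion=[0,-0.002,0,0,0,0,1,0,-0.002,0,0,0,0,1],
)

```text
clock: 4.3
position: [0.4781, 0.0003, 0.0943]
tcp_rot: [-2.213, 0.018, 2.213]
ft_force: [-0.8, 1.3, 0.6]
gripper_width: -0.0001
```

drive_tool(
  motion=[0,-0.002,0,0,0,0,1,0,-0.002,0,0,0,0,1],
)

```text
clock: 4.5
position: [0.4783, -0.0042, 0.0943]
tcp_rot: [-2.213, 0.019, 2.213]
ft_force: [0.3, 0.8, -1.5]
gripper_width: -0.0002
```

drive_tool(
  motion=[0,-0.002,0,0,0,0,1,0,-0.001,0,0,0,0,1],
)

```text
clock: 4.7
position: [0.4783, -0.0072, 0.0943]
tcp_rot: [-2.213, 0.019, 2.213]
ft_force: [0.0, 0.1, 0.3]
gripper_width: 0.0001
```

drive_tool(
  motion=[0,-0.001,0,0,0,0,1,0,0,0,0,0,0,1],
)

```text
clock: 4.9
position: [0.4783, -0.0078, 0.0943]
tcp_rot: [-2.213, 0.019, 2.213]
ft_force: [0.1, 0.8, -0.4]
gripper_width: -0.0003
```

drive_tool(
  motion=[0,-0.001,0,0,0,0,1,0,0,0,0,0,0,1],
)

```text
clock: 5.1
position: [0.4784, -0.0079, 0.0944]
tcp_rot: [-2.213, 0.017, 2.212]
ft_force: [-0.9, 5.3, 0.1]
gripper_width: -0.0001
```

drive_tool(
  motion=[0,-0.001,0,0,0,0,1,0,0,0,0,0,0,1],
)

```text
clock: 5.3
position: [0.4784, -0.008, 0.0944]
tcp_rot: [-2.212, 0.016, 2.21]
ft_force: [-2.0, 9.9, 1.4]
gripper_width: 0.0002
```

Run:
```python
from h import *
cv2.imwrite("pics/w3.png",manip.grab_frame("wrist"))
```

```text
(no output)
```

View pics/w3.png

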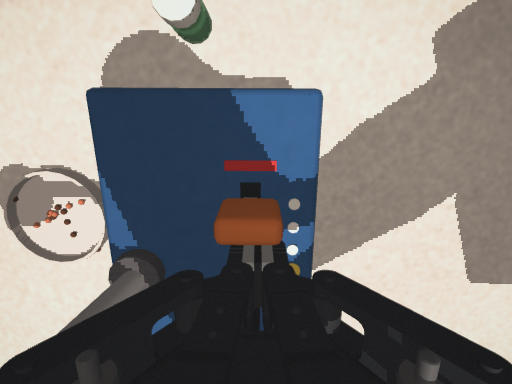

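drive_tool(
  motion=[0,0.015,0,0,0,0,1,0,0.01,0,0,0,0,1,0,0,0.03,0,0,0,1,0,0,0.035,0,0,0,1,0,0,0,0,0,0,1,0,-0.03,0,0,0,0,1,0,-0.03,0,0,0,0,1,0,-0.03,0,0,0,0,1],
)

```text
clock: 6.15
position: [0.478, -0.0755, 0.1591]
tcp_rot: [-2.213, 0.017, 2.214]
ft_force: [-0.3, -0.0, -0.3]
gripper_width: 0.0002
```

drive_tool(
  motion=[0,0,0,0,0,0,1,0,0,0,0,0,0,1],
)

```text
clock: 6.35
position: [0.478, -0.0752, 0.1589]
tcp_rot: [-2.212, 0.02, 2.213]
ft_force: [-0.2, 0.8, 0.8]
gripper_width: 0.0002
```

Run:
```python
from h import *
s=manip.observe();print(s['clock'],s['position'],s['ft_force'])
a=manip.grab_frame("side")[120:280,170:330];cv2.imwrite("pics/s4.png",cv2.resize(a,None,fx=3.7,fy=3.7,interpolation=cv2.INTER_CUBIC))
```

```text
6.35 [ 0.478  -0.0752  0.1589] [-0.1808  0.8127  0.7631]
```

View pics/s4.png

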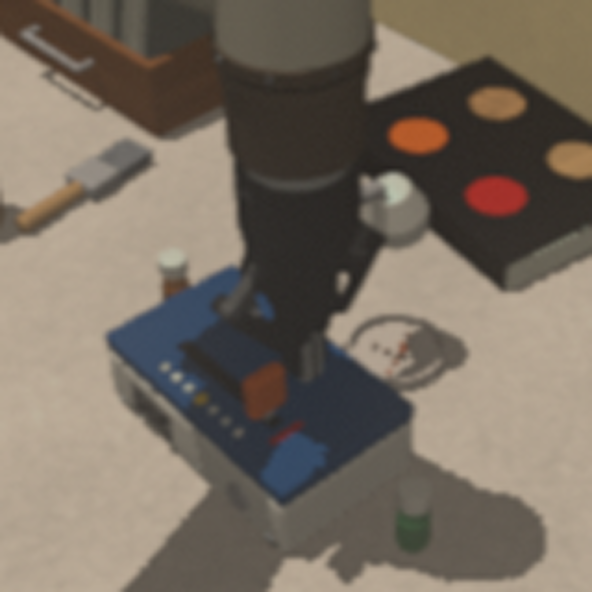

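drive_tool(
  motion=[0,0,-0.03,0,0,0,1,0,0,-0.034,0,0,0,1,0,0,0,0,0,0,1,0,0.01,0,0,0,0,1,0,0.01,0,0,0,0,1,0,0.006,0,0,0,0,1,0,0,0,0,0,0,1],
)

```text
clock: 7.1
position: [0.4791, -0.0475, 0.0966]
tcp_rot: [-2.217, 0.016, 2.211]
ft_force: [0.1, -0.3, -0.8]
gripper_width: 0.0001
```

drive_tool(
  motion=[0,0.002,0,0,0,0,1,0,0.002,0,0,0,0,1,0,0,0,0,0,0,1],
)

```text
clock: 7.4
position: [0.4783, -0.0447, 0.0955]
tcp_rot: [-2.213, 0.019, 2.213]
ft_force: [-0.1, 0.3, -0.1]
gripper_width: 0.0
```

drive_tool(
  motion=[0,0.001,0,0,0,0,1,0,0.001,0,0,0,0,1],
)

```text
clock: 7.6
position: [0.4782, -0.0435, 0.0954]
tcp_rot: [-2.213, 0.02, 2.214]
ft_force: [1.6, -8.2, -0.6]
gripper_width: -0.0003
```

drive_tool(
  motion=[0,0.001,0,0,0,0,1,0,0.001,0,0,0,0,1],
)

```text
clock: 7.8
position: [0.4782, -0.0421, 0.0953]
tcp_rot: [-2.213, 0.021, 2.215]
ft_force: [0.7, -5.5, -0.2]
gripper_width: -0.0003
```

drive_tool(
  motion=[0,0.001,0,0,0,0,1,0,0.001,0,0,0,0,1],
)

```text
clock: 8.0
position: [0.4783, -0.0394, 0.0953]
tcp_rot: [-2.213, 0.02, 2.213]
ft_force: [1.2, -2.6, 0.4]
gripper_width: 0.0001
```

drive_tool(
  motion=[0,0.001,0,0,0,0,1,0,0.001,0,0,0,0,1],
)

```text
clock: 8.2
position: [0.4784, -0.0366, 0.0953]
tcp_rot: [-2.213, 0.019, 2.212]
ft_force: [1.2, -1.7, 1.2]
gripper_width: -0.0001
```

drive_tool(
  motion=[0,0.001,0,0,0,0,1,0,0.001,0,0,0,0,1],
)

```text
clock: 8.4
position: [0.4783, -0.0343, 0.0953]
tcp_rot: [-2.213, 0.018, 2.213]
ft_force: [-0.1, -1.0, 0.2]
gripper_width: -0.0002
```

drive_tool(
  motion=[0,0.001,0,0,0,0,1,0,0,0,0,0,0,1],
)

```text
clock: 8.6
position: [0.4782, -0.0334, 0.0953]
tcp_rot: [-2.213, 0.018, 2.213]
ft_force: [0.8, -0.8, 0.8]
gripper_width: 0.0001
```

drive_tool(
  motion=[0,0.002,0,0,0,0,1,0,0.002,0,0,0,0,1],
)

```text
clock: 8.8
position: [0.4782, -0.0296, 0.0953]
tcp_rot: [-2.213, 0.019, 2.213]
ft_force: [0.3, 0.3, -0.3]
gripper_width: -0.0003
```

drive_tool(
  motion=[0,0.001,0,0,0,0,1,0,0.001,0,0,0,0,1],
)

```text
clock: 9.0
position: [0.4782, -0.0282, 0.0953]
tcp_rot: [-2.213, 0.019, 2.214]
ft_force: [2.0, -5.9, -0.2]
gripper_width: -0.0003
```

drive_tool(
  motion=[0,0.001,0,0,0,0,1,0,0.001,0,0,0,0,1],
)

```text
clock: 9.2
position: [0.4783, -0.0267, 0.0954]
tcp_rot: [-2.213, 0.02, 2.214]
ft_force: [0.9, -5.8, -0.4]
gripper_width: 0.0002
```

drive_tool(
  motion=[0,0.001,0,0,0,0,1,0,0.001,0,0,0,0,1],
)

```text
clock: 9.4
position: [0.4783, -0.0241, 0.0954]
tcp_rot: [-2.213, 0.02, 2.213]
ft_force: [1.0, -3.4, -0.5]
gripper_width: 0.0001
```

drive_tool(
  motion=[0,0.001,0,0,0,0,1,0,0.001,0,0,0,0,1],
)

```text
clock: 9.6
position: [0.4784, -0.0215, 0.0953]
tcp_rot: [-2.213, 0.018, 2.212]
ft_force: [1.8, -1.3, -0.4]
gripper_width: 0.0002
```

drive_tool(
  motion=[0,0.001,0,0,0,0,1,0,0.001,0,0,0,0,1],
)

```text
clock: 9.8
position: [0.4782, -0.0193, 0.0953]
tcp_rot: [-2.213, 0.018, 2.213]
ft_force: [-0.4, -0.4, 0.2]
gripper_width: -0.0001
```

drive_tool(
  motion=[0,0.002,0,0,0,0,1,0,0.002,0,0,0,0,1],
)

```text
clock: 10.0
position: [0.4782, -0.0154, 0.0953]
tcp_rot: [-2.213, 0.018, 2.213]
ft_force: [-0.6, 0.5, -0.1]
gripper_width: 0.0003
```

drive_tool(
  motion=[0,0.001,0,0,0,0,1,0,0.001,0,0,0,0,1],
)

```text
clock: 10.2
position: [0.4782, -0.0136, 0.0953]
tcp_rot: [-2.213, 0.019, 2.213]
ft_force: [0.4, -2.1, -0.3]
gripper_width: -0.0002
```

drive_tool(
  motion=[0,0.001,0,0,0,0,1,0,0.001,0,0,0,0,1],
)

```text
clock: 10.4
position: [0.4782, -0.0127, 0.0954]
tcp_rot: [-2.213, 0.02, 2.215]
ft_force: [1.4, -6.6, 0.2]
gripper_width: 0.0
```

drive_tool(
  motion=[0,0.001,0,0,0,0,1,0,0.001,0,0,0,0,1],
)

```text
clock: 10.6
position: [0.4783, -0.0105, 0.0953]
tcp_rot: [-2.213, 0.02, 2.214]
ft_force: [1.5, -4.0, -0.9]
gripper_width: -0.0001
```

drive_tool(
  motion=[0,0.001,0,0,0,0,1],
)

```text
clock: 10.7
position: [0.4783, -0.0092, 0.0953]
tcp_rot: [-2.213, 0.02, 2.213]
ft_force: [1.3, -3.5, -0.3]
gripper_width: -0.0002
```

drive_tool(
  motion=[0,0.001,0,0,0,0,1],
)

```text
clock: 10.8
position: [0.4783, -0.0078, 0.0953]
tcp_rot: [-2.213, 0.019, 2.213]
ft_force: [0.6, -1.9, -0.2]
gripper_width: -0.0002
```

drive_tool(
  motion=[0,0.001,0,0,0,0,1,0,0,0,0,0,0,1],
)

```text
clock: 11.0
position: [0.4783, -0.0063, 0.0953]
tcp_rot: [-2.213, 0.018, 2.213]
ft_force: [-0.6, -0.1, -0.1]
gripper_width: 0.0
```

drive_tool(
  motion=[0,0.001,0,0,0,0,1,0,0,0,0,0,0,1],
)

```text
clock: 11.2
position: [0.4783, -0.0054, 0.0953]
tcp_rot: [-2.213, 0.018, 2.213]
ft_force: [-0.5, 0.0, -0.1]
gripper_width: -0.0001
```

drive_tool(
  motion=[0,0.001,0,0,0,0,1,0,0,0,0,0,0,1],
)

```text
clock: 11.4
position: [0.4783, -0.0046, 0.0953]
tcp_rot: [-2.213, 0.018, 2.213]
ft_force: [-0.2, 0.6, 0.1]
gripper_width: 0.0001
```

Run:
```python
from h import *
s=manip.observe();print(s['clock'],s['position'],s['ft_force'])
cv2.imwrite("pics/w5.png",manip.grab_frame("wrist"))
```

```text
11.4 [ 0.4783 -0.0046  0.0953] [-0.1945  0.6124  0.0651]
```

View pics/w5.png

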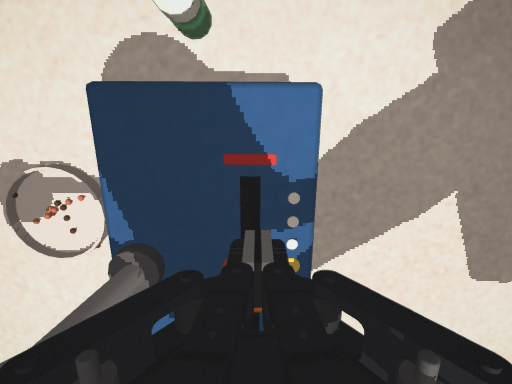

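drive_tool(
  motion=[0,-0.015,0,0,0,0,1,0,-0.02,0,0,0,0,1,0,-0.02,0,0,0,0,1,0,0,0.04,0,0,0,1,0,0,0.04,0,0,0,1,0,0,0.04,0,0,0,1,-0.03,0,0.03,0,0,0,1,0,0,0,0,0,0,1],
)

```text
clock: 12.25
position: [0.4484, -0.0598, 0.25]
tcp_rot: [-2.222, 0.017, 2.202]
ft_force: [1.7, 0.1, 0.8]
gripper_width: -0.0001
```

drive_tool(
  motion=[-0.03,0.04,0,0,0,0,1,-0.03,0.04,0,0,0,0,1,0,0.04,0,0,0,0,1,0,0.04,0,0,0,0,1,0,0.04,0,0,0,0,1,0,0.03,0,0,0,0,1,0,0,0,0,0,0,1],
)

```text
clock: 12.95
position: [0.3883, 0.1731, 0.2446]
tcp_rot: [-2.214, 0.015, 2.216]
ft_force: [0.1, -0.4, -0.1]
gripper_width: -0.0001
```

Run:
```python
from h import *
s=manip.observe();print(s['clock'],s['position'],s['ft_force'])
cv2.imwrite("pics/w6.png",manip.grab_frame("wrist"))
a=manip.grab_frame("side");cv2.imwrite("pics/s6.png",cv2.resize(a[120:280,170:330],None,fx=3.7,fy=3.7,interpolation=cv2.INTER_CUBIC))
cv2.imwrite("pics/t6.png",manip.grab_frame("top"))
```

```text
12.95 [0.3883 0.1731 0.2446] [ 0.0958 -0.3613 -0.0931]
```

View pics/w6.png

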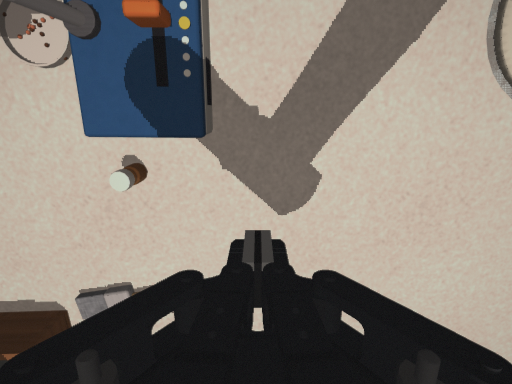

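View pics/s6.png

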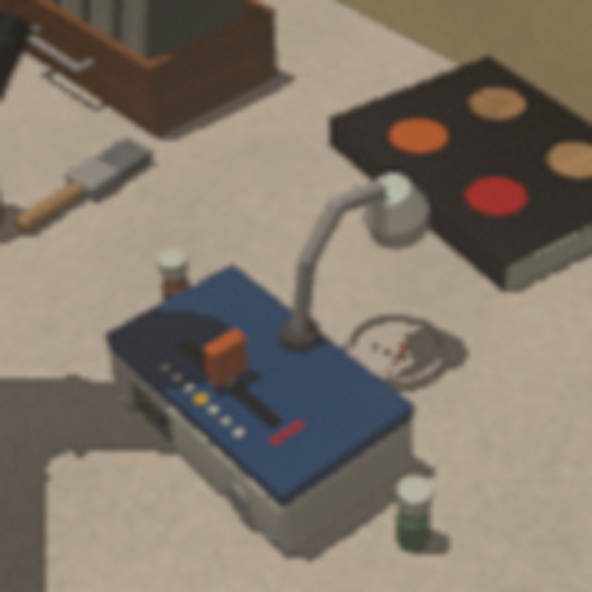

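View pics/t6.png

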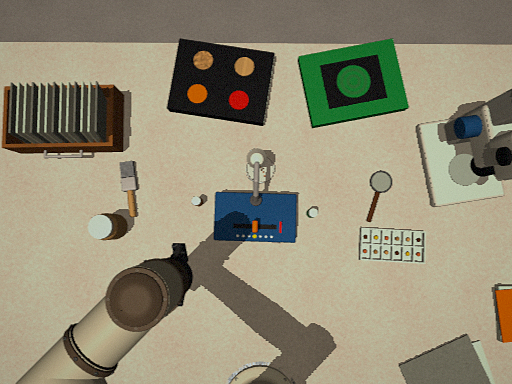

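Run:
```python
from h import *
a=cv2.imread("pics/t6.png");b=cv2.imread("pics/top0.png")
c=a[205:252,205:305];cv2.imwrite("pics/t6c.png",cv2.resize(c,None,fx=7,fy=7,interpolation=cv2.INTER_CUBIC))
ci=manip.camera_info("top");T=ci['extrinsics']
for im in(b,a):
    h=cv2.cvtColor(im,cv2.COLOR_BGR2HSV)[205:252,205:305]
    m=(h[...,0]>5)&(h[...,0]<20)&(h[...,1]>150)&(h[...,2]>90)
    v,u=np.nonzero(m);print(len(u),u.mean()+205,v.mean()+205,ray(u.mean()+205,v.mean()+205,ci,T,.119))
```

```text
65 260.4 226.27692307692308 [0.4829 0.0024 0.119 ]
66 254.5151515151515 226.15151515151516 [0.4831 0.0174 0.119 ]
```

View pics/t6c.png

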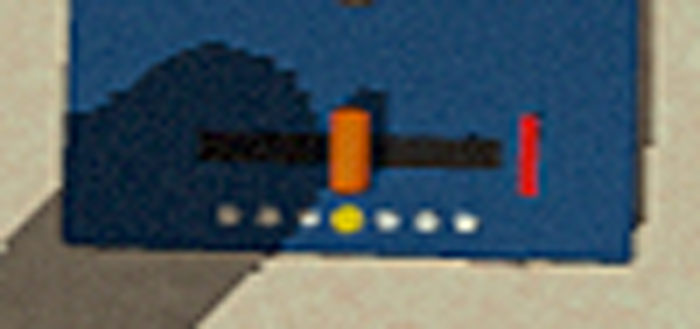

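```bash
python3 -c "
from cell import manip;print(manip.finish_job())"
```

```text
the job is handed in; nothing more can be done
None
```

The filter lever is now in the third click, level with the yellow dot, and the job is handed in at about 13 s of the 64 s allowed.

- **Closing:** The lever started in click two. With the shut fingertips on its +y face, I pushed it back until it stopped moving at the red-mark end. There the force rose to about 10 N without any further travel.
- **Counting forward:** From the -y face I pushed in 1–2 mm steps. The push built and then dropped away three times, 15 mm apart. The highest force I read was about 8 N, as the lever left the closed stop. After the third drop the fingertip was out of contact, about 5 mm short of where the knob would rest, so the lever was not pushed past click three.
- **Last checks:** The top camera puts the knob 15.0 mm ahead of its starting place, which is one click on from click two. It reads about 2 mm short of the dot positions in absolute terms. It showed the same 2 mm offset at the start, so I put that down to the calibration. In the before and after pictures the other objects look unmoved, and the arm was clear of everything. No check failed.

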